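# Open the paddle-latched tilt-out tier of a balcony organiser

## Task

Open the top tier of the blue organiser: lift the orange paddle handle only until the hidden pawl is out and you feel it come to rest, then swing the front flap out and down to its stop, and let go. Feel your way so that the latch is never forced (neither hauled against its catch nor lifted hard past its rest), and lower the flap by hand rather than letting it drop. Leave the bowl of washers, the hex key case and the steel hinge where they are.

Things in the scene. Friction and masses are not known exactly. Their poses are not given: they have to be found in the camera images.
- organiser: Three-tier organiser of translucent blue plastic, 154 deep (x) x 240 wide (y) x 234 mm high, fixed to the shelf. Origin: middle of its front, at the underside; x axis points into it (front faces -x), z up. Lower tiers open; the top tier is shut by a flap 224 wide, 112 mm high, outer face at x = 0, top edge at z = 224 mm.
- flap_hinge (a point): Middle of the flap's hinge axis (along the organiser's y), at the flap's foot: x = 10, y = 0, z = 110 mm of the organiser. The flap swings about it out towards -x and down.
- paddle_pivot (a point): Middle of the axis (along y) on which the orange paddle turns on the flap: x = -16, y = 0, z = 220 mm of the organiser while shut; it moves with the flap. The paddle's plate reaches 18 mm out from it; two side arms carry the grip roller.
- grip (a point): Middle of the orange grip roller: 12 mm thick, 70 mm long along y, spins freely on its own axis, 36 mm clear of the paddle's plate. At rest 60 mm in front of and 8 mm above the pivot: x = -76, y = 0, z = 228 mm of the organiser. Can be pinched from above, fingers closing along the organiser's x. Loads on the latch are felt here.
- paddle (a joint): Paddle angle against the flap, rad: 0 at rest, grows as the roller is lifted about the pivot (end 0.8). A spring returns it: about 3 N up at the roller to start, 4.5 N at 0.6 rad. Lifting draws the pawl down 30 mm per rad: 1 mm for every 2 mm of roller travel.
- flap (a joint): Flap angle, rad: 0 shut (about 2 mm of play at the pawl), 0.60 fully open on its stop, tilted towards the robot. The flap weighs about 0.35 kg and falls open if let go well off upright.
- catch: Steel catch under the hood, at x = 22, z = 260 mm of the organiser. Its hidden lug (in front of the pawl) and rest (below it) are set anew each time, unmeasured. The pawl clears the lug after 4 to 17 mm of its travel (paddle 0.13 to 0.57 rad); always 2.5 mm later (5 mm at the roller) it lands on the rest: a steep rise of force. Between the two the flap swings free.
- hood (a point): Top centre of the grey hood over the pawl, 64 wide (y) x 44 mm (x), top at z = 267 mm of the organiser. The catch in it is strained beyond 25 N of contact: by pulling the flap about 22 N with the pawl behind the lug, or by lifting the roller about 12 N above the spring force with the pawl on its rest.
- bowl: White ceramic bowl of washers, 84 mm wide, 36 mm high, loose on the shelf at one side of the organiser. Origin under its centre. Not to be moved.
- hex_case: Black hinged case of orange-handled hex keys with a clear lid, 130 x 65 x 27 mm, loose at the other side. Origin under its centre. Not to be moved.
- steel_hinge: Stainless steel hinge lying open and flat, 75 x 68 x 8 mm, loose in front and to one side. Origin under its centre. Not to be moved.

How it is judged:
By the outcome, as a careful person would: the job done as asked, in the order asked, and still so for the second after the job is handed in, with the robot touching nothing.
It also fails if it takes over 61 s, if anything falls off the work surface, if the arm or the gripper's body presses on something with over 40 N, if the wrist force passes 120 N, or if a joint passes its speed limit or range.

## Robot

A 6-joint arm with a two-finger parallel gripper is mounted at the origin on the work surface. World frame = base frame: x ahead of the robot, y to its left, z up, the work surface at z = 0. Lengths are in m, angles in rad, forces in N, time in s.
With the tool pointing down it reaches from about 0.325 to 0.775 m from the base axis. Payload 5.5 kg.
Tool frame: the origin (TCP) lies on the centre line of the jaws, within the pads' length; the fingertips stand 25 mm ahead of it and the grasp point (between the pads) lies 6 mm ahead of it; z points along the fingers, x is the direction in which the jaws open and shut, and the axes are right-handed (so a half turn about z gives the same grasp; the last joint's range is limited). The gripper opens to 85 mm and grips with 20 to 120 N. Pads are 22 mm wide; open, the fingers measure 114 mm over their backs; the gripper's body (76 mm by 85 mm) begins 54 mm behind the grasp point. The pads swing forward as they close: fully open they stand 13 mm farther back than shut.
Start: joints at [1.091, 0.091, 1.231, -0, 1.82, -0.057], TCP at [0.246, 0.547, 0.256] pointing down, gripper open.
Joint ranges: [-2.87, 2.87], [-0.86, 2.18], [0.17, 2.46], [-1.51, 4.65], [0.06, 2.69], [-2.65, 2.65]. Speed limits (rad/s): [2.57, 2.57, 3.01, 3.14, 3.14, 3.14].

## Interface

Orientations are given as [roll, pitch, yaw] about the fixed x, y, z axes, in that order (R = Rz(yaw) Ry(pitch) Rx(roll)).
In Python, from rig import ctrl gives the robot as it stands.
- The arm moves only by the tool servo_tool, never from a script. Its argument "series" is a list of rows, each a list of 3 entries, a list of its own where there are three numbers: the finger opening in cm, from 0 to 8.54, then the shift along the tool's x, y, z in cm, then the turn about the tool's z in degrees. In form: [[fingers, [x, y, z], spin], ...]. A call has exactly 5 rows; each row shifts and turns the pose as measured when the row begins, along the tool's axes as they then stand; what a row does not reach is not made up. A row lasts 1/8 s, in which the tool goes at most 62.5 mm and 10.7 degrees, less where a joint would pass 70% of its speed; a pose out of reach is approached as far as the arm can. A call with a gripper value outside its range is refused whole. The fingers move at their own pace and stop on an object; "force" is the grip in N (left out, the last holds). Time passes only in rows, so rows that do not move let the fingers close, or fill a call up. It gives the time, the measured TCP pose, the force and the opening at its end, in the units of the state.
- ctrl.get_state(): the state, without advancing time (a new reading comes with each control period).
- ctrl.snapshot(name): name is "side" or "top" or "wrist"; returns the picture (420x560x3 uint8, blue, green, red); there is no depth.
- ctrl.camera_info(name): a dict with "mtx" (3x3 intrinsics, pixels), "dist" ([k1, k2, p1, p2, k3] as OpenCV has them; the pictures are not rectified), "R" (3x3) and "t" (3): a world point X has camera coordinates R X + t; the wrist camera has in their place "tool_from_camera" (4x4, takes a point from camera to tool coordinates, whose origin is the TCP and whose axes are the tool frame's). Camera axes: x right, y down, z forward; pixel columns grow to the right and rows downward; lengths in m; the calibration is good to about 2 mm. A picture is of the moment at which its call begins: read the wrist's pose just before it. camera_info takes no time and is no camera call.
- ctrl.sign_off(): hands the job in, once; it reports no verdict.
The state is a dict: "time": time; "joints": joint angles; "joint_velocities": joint speeds; "joint_torque": joint torques, N m; "ee_pos": TCP position; "tool_rot": TCP orientation; "wrist_force": force on the tool from outside, world axes, zero at the start; "torque": the same for the moment, N m; "width": opening from 0.0 (shut) to 1.0 (fully open).
Only numpy, scipy, OpenCV 4.12 (cv2) and the standard library are available. Lean on these libraries where they do the work, as an engineer would, in place of code of your own. Each camera call takes 0.05 s, during which the arm holds its last target.

## Working session

There is one attempt and no reset: what is moved stays moved. The work goes in short steps, Python scripts to look and compute and a tool call to move; the robot and the scene stay as the last step left them, time stands still between calls to the robot, and variables do not carry over. Pictures are saved under pics/ and viewed, and the job is handed in when it is done.

Besides the shell and the picture viewer there is one more tool, called after "Call:" by a JSON object that holds its "method" and its "body". servo_tool: Moves the arm, as the interface text tells. Its arguments: {"type":"object","properties":{"series":{"type":"array"},"force":{"type":"number"}},"required":["series"]}

```bash
mkdir -p pics; ls; python3 - <<'E'
from rig import ctrl
import cv2
print(ctrl.get_state())
for n in ("side","top","wrist"):
    cv2.imwrite(f"pics/{n}0.png",ctrl.snapshot(n)); print(n,ctrl.camera_info(n))
E
```

```text
pics
{'time': 0.0, 'joints': array([ 1.09128976e+00,  9.18933357e-02,  1.23191944e+00, -1.13542164e-05,
        1.81981973e+00, -5.67028679e-02]), 'joint_velocities': array([ 1.26726605e-03,  5.53223283e-04, -5.01507822e-04,  9.28034571e-05,
        2.22300943e-04, -4.53303673e-04]), 'joint_torque': array([-1.78378043e-03, -4.58737493e+01, -4.18020844e+01, -2.00235208e-04,
        1.16685286e-02, -3.97753638e-05]), 'ee_pos': array([0.24608386, 0.5469435 , 0.25511124]), 'tool_rot': array([-3.14148804e+00,  2.03720041e-03,  1.14798995e+00]), 'wrist_force': array([ 0.1000004 , -0.76518852, -0.27807219]), 'torque': array([0.01981839, 0.0454022 , 0.03494164]), 'width': 0.9994440990667257}
side {'mtx': array([[507.23891015,   0.        , 278.00085727],
       [  0.        , 507.23891015, 198.10160543],
       [  0.        ,   0.        ,   1.        ]]), 'dist': array([0.04948509, 0.        , 0.        , 0.        , 0.        ]), 'R': array([[-0.98797626, -0.15400369,  0.01362962],
       [-0.1007744 ,  0.57461473, -0.81219606],
       [ 0.1172494 , -0.80380394, -0.58322534]]), 't': array(
[... 396 characters left out ...]
[ 0.08816268, -0.03381169, -0.99553207]]), 't': array([0.02324593, 0.59732288, 0.93263862])}
wrist {'mtx': array([[294.62469971,   0.        , 281.86000336],
       [  0.        , 294.62469971, 204.77225942],
       [  0.        ,   0.        ,   1.        ]]), 'dist': array([0.01028387, 0.        , 0.        , 0.        , 0.        ]), 'tool_from_camera': array([[ 9.99999647e-01, -6.17101907e-04,  5.71068285e-04,
        -4.12395665e-04],
       [ 4.11616584e-04,  9.51555481e-01,  3.07476825e-01,
        -7.91620040e-02],
       [-7.33147691e-04, -3.07476481e-01,  9.51555398e-01,
        -1.17340934e-01],
       [ 0.00000000e+00,  0.00000000e+00,  0.00000000e+00,
         1.00000000e+00]])}
```

View pics/side0.png

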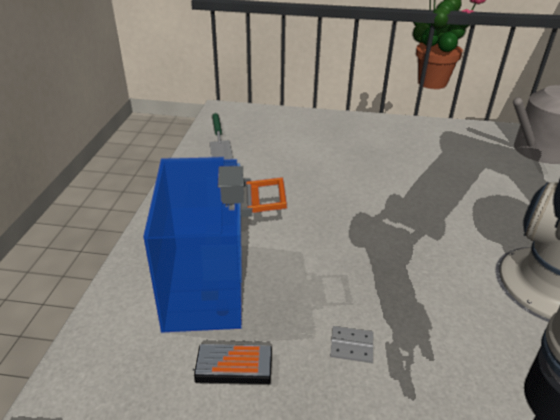

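View pics/top0.png

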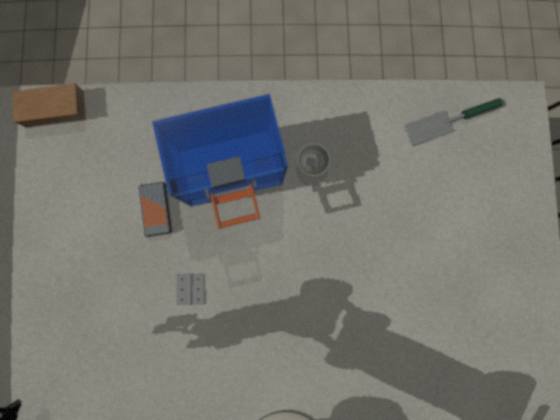

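View pics/wrist0.png

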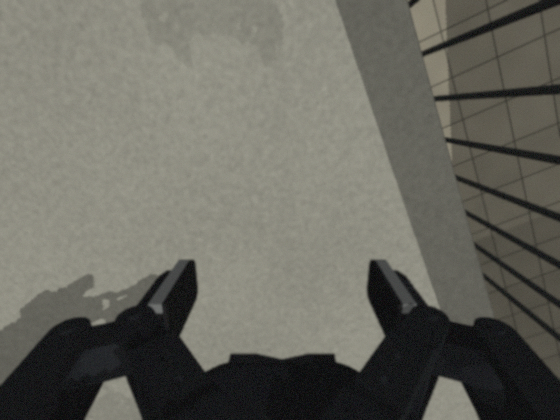

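The side view shows the organiser at left-centre, with its hood near (231,184) and roller near (284,194). The top view shows the roller near (238,223), the hood at (226,171), the bowl at (313,160), the case at (155,209) and the hinge at (190,289). I'll enlarge these areas.

```bash
python3 - <<'E'
import cv2
a=cv2.imread("pics/side0.png")[150:230,205:305]; cv2.imwrite("pics/sc.png",cv2.resize(a,None,fx=7,fy=7,interpolation=2))
a=cv2.imread("pics/top0.png")[145:235,190:290]; cv2.imwrite("pics/tc.png",cv2.resize(a,None,fx=6,fy=6,interpolation=2))
E
```

```text
(no output)
```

View pics/sc.png

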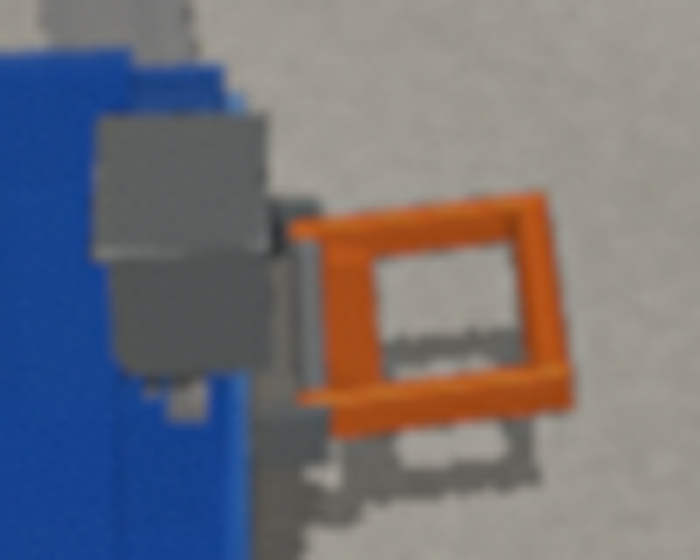

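View pics/tc.png

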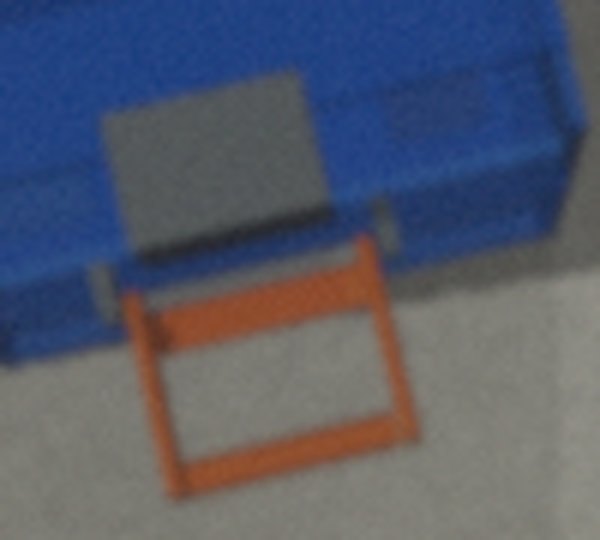

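```bash
cat > h.py <<'E'
import numpy as np, cv2
from rig import ctrl
def cam(n):
    c=ctrl.camera_info(n); return c["mtx"],c["dist"],np.array(c["R"]),np.array(c["t"])
def tri(ps,pt):
    P=[];u=[]
    for n,p in(("side",ps),("top",pt)):
        K,d,R,t=cam(n); P.append(np.c_[R,t]); u.append(cv2.undistortPoints(np.array([[p]],float),K,d).reshape(2,1))
    X=cv2.triangulatePoints(P[0],P[1],u[0],u[1])[:,0];X=X[:3]/X[3]
    e=[np.linalg.norm(proj(n,X)-p) for n,p in(("side",ps),("top",pt))]
    return X,e
def proj(n,X):
    K,d,R,t=cam(n); return cv2.projectPoints(np.array(X,float).reshape(1,3),cv2.Rodrigues(R)[0],t,K,d)[0].reshape(2)
E
python3 - <<'E'
from h import *
np.set_printoptions(precision=4,suppress=True)
S=lambda x,y:(x/7+205-.43,y/7+150-.43); T=lambda x,y:(x/6+190-.42,y/6+145-.42)
# side view: image up = -y (right of robot)
pts={"rollA(+y)":(S(547,372),T(185,475)),"rollB(-y)":(S(533,228),T(392,432)),"roll mid":(S(541,301),T(290,453)),
"hood back -y":(S(97,115),T(298,70)),"hood front -y":(S(268,115),T(330,208)),"hood front +y":(S(270,250),T(135,250)),"hood back +y":(S(93,258),T(103,115))}
for k,(s,t) in pts.items():
    X,e=tri(s,t);print(k,X,e)
E
```

```text
rollA(+y) [0.5568 0.1237 0.2297] [np.float64(0.40293845925718313), np.float64(0.36865780631321643)]
rollB(-y) [0.5699 0.0568 0.2277] [np.float64(0.08821667133319307), np.float64(0.08530122472713171)]
roll mid [0.5633 0.09   0.2275] [np.float64(0.3791395922534675), np.float64(0.3565496791438152)]
hood back -y [0.681  0.0832 0.2674] [np.float64(0.0650855276241302), np.float64(0.06282911883598273)]
hood front -y [0.6375 0.074  0.2665] [np.float64(0.13260086263558732), np.float64(0.1297170019276592)]
hood front +y [0.6249 0.1344 0.2661] [np.float64(0.3065970602947463), np.float64(0.28455574573838105)]
hood back +y [0.6675 0.1441 0.2652] [np.float64(0.4440906300701333), np.float64(0.406015238749042)]
```

The triangulated points match the given sizes: roller height 0.228, hood top 0.266, hood 91 mm behind the roller. That puts the organiser's yaw at about 0.205 and the roller centre at (0.563, 0.090, 0.228). Next I'll plan the approach.

```bash
cat >> h.py <<'E'
YAW=0.205; ROLL=np.array([0.5633,0.0902,0.2280]); XA=np.array([np.cos(YAW),np.sin(YAW),0]);YA=np.array([-np.sin(YAW),np.cos(YAW),0])
ORG=ROLL+0.076*XA-np.array([0,0,.228])
from scipy.spatial.transform import Rotation as Ro
def o2w(x,z,y=0): return ORG+XA*x/1000+YA*y/1000+np.array([0,0,z/1000])
def w2o(p): d=np.array(p)-ORG; return np.array([d@XA,d@YA,d[2]])*1000
def st():
    s=ctrl.get_state(); return s,np.array(s["ee_pos"]),Ro.from_euler("xyz",s["tool_rot"])
def plan(target,n,yaw=YAW):
    s,p,R=st(); y0=s["tool_rot"][2]; rows=[]
    for i in range(n):
        y=y0+(yaw-y0)*i/n
        R=Ro.from_euler("xyz",[np.pi,0,y]); d=R.inv().apply((target-p)/n)*100
        rows.append(([float(round(v,2)) for v in d], round(float(np.degrees(y0-yaw)/n),2)))
    return rows
def show():
    s,p,R=st(); print("t",round(s["time"],2),"ee",p.round(4),"rot",np.round(s["tool_rot"],3),"org TCP",w2o(p).round(1),"F org",(np.array([s["wrist_force"]@XA,s["wrist_force"]@YA,s["wrist_force"][2]])).round(2),"w",round(s["width"]*85,1))
E
python3 - <<'E'
from h import *
show()
print(o2w(-76,330))
for r in plan(o2w(-76,330),15): print(r)
E
```

```text
t 0.15 ee [0.2461 0.547  0.2554] rot [-3.141e+00  2.000e-03  1.148e+00] org TCP [-293.6  511.8  255.4] F org [-0.61 -0.25 -0.5 ] w 84.7
[0.5633 0.0902 0.33  ]
([-1.91, 3.18, -0.5], 3.6)
([-1.71, 3.29, -0.5], 3.6)
([-1.5, 3.39, -0.5], 3.6)
([-1.28, 3.48, -0.5], 3.6)
([-1.06, 3.55, -0.5], 3.6)
([-0.83, 3.61, -0.5], 3.6)
([-0.6, 3.66, -0.5], 3.6)
([-0.37, 3.69, -0.5], 3.6)
([-0.14, 3.7, -0.5], 3.6)
([0.09, 3.71, -0.5], 3.6)
([0.32, 3.69, -0.5], 3.6)
([0.56, 3.67, -0.5], 3.6)
([0.79, 3.62, -0.5], 3.6)
([1.01, 3.57, -0.5], 3.6)
([1.23, 3.5, -0.5], 3.6)
```

Call:
{"method": "servo_tool", "body": {"series": [[3.5, [-1.9, 3.2, -1.5], 3.6], [3.5, [-1.7, 3.3, -1.5], 3.6], [3.5, [-1.5, 3.4, -1.5], 3.6], [3.5, [-1.3, 3.5, -1.5], 3.6], [3.5, [-1.1, 3.5, -1], 3.6]], "force": 25}}

```text
time: 0.78
ee_pos: [0.3522, 0.3913, 0.3232]
tool_rot: [3.14, 0.009, 0.829]
wrist_force: [0.3, 0.5, 1.0]
width: 0.406
```

Call:
{"method": "servo_tool", "body": {"series": [[3.5, [-0.8, 3.6, -0.3], 3.6], [3.5, [-0.6, 3.7, 0], 3.6], [3.5, [-0.4, 3.7, 0], 3.6], [3.5, [-0.1, 3.7, 0], 3.6], [3.5, [0.1, 3.7, 0], 3.6]]}}

```text
time: 1.4
ee_pos: [0.4601, 0.2329, 0.3269]
tool_rot: [3.138, 0.008, 0.504]
wrist_force: [-0.1, 0.4, 0.5]
width: 0.409
```

```bash
python3 - <<'E'
from h import *
show()
for r in plan(o2w(-76,330),7): print(r)
E
```

```text
t 1.4 ee [0.4601 0.2329 0.3269] rot [3.138 0.008 0.504] org TCP [-148.   160.7  326.9] F org [-0.05  0.47  0.46] w 34.7
([0.31, 2.5, -0.04], 2.45)
([0.41, 2.48, -0.04], 2.45)
([0.52, 2.46, -0.04], 2.45)
([0.62, 2.44, -0.04], 2.45)
([0.73, 2.41, -0.04], 2.45)
([0.83, 2.38, -0.04], 2.45)
([0.93, 2.34, -0.04], 2.45)
```

Call:
{"method": "servo_tool", "body": {"series": [[3.5, [0.3, 3, -0.1], 3], [3.5, [0.5, 3, -0.1], 3], [3.5, [0.7, 3, -0.1], 3], [3.5, [0.8, 3, -0.1], 3], [3.5, [0.9, 2.5, -0.1], 2.5]]}}

```text
time: 2.02
ee_pos: [0.5485, 0.1059, 0.3304]
tool_rot: [3.136, 0.01, 0.241]
wrist_force: [0.2, -0.2, -0.8]
width: 0.409
```

```bash
python3 - <<'E'
from h import *
show()
for r in plan(o2w(-76,320),5): print(r)
E
```

```text
t 2.02 ee [0.5485 0.1059 0.3304] rot [3.136 0.01  0.241] org TCP [-87.3  18.4 330.4] F org [ 0.19 -0.24 -0.77] w 34.8
([0.21, 0.38, 0.21], 0.41)
([0.21, 0.37, 0.21], 0.41)
([0.22, 0.37, 0.21], 0.41)
([0.22, 0.37, 0.21], 0.41)
([0.22, 0.37, 0.21], 0.41)
```

Call:
{"method": "servo_tool", "body": {"series": [[3.5, [0.3, 0.6, 0], 0.7], [3.5, [0.3, 0.5, 0], 0.5], [3.5, [0.3, 0.4, 0], 0.4], [3.5, [0.2, 0.3, 0], 0.3], [3.5, [0.1, 0.1, 0], 0]]}}

```text
time: 2.65
ee_pos: [0.5648, 0.0903, 0.3296]
tool_rot: [3.136, 0.011, 0.208]
wrist_force: [0.7, -0.1, 0.4]
width: 0.407
```

```bash
python3 - <<'E'
from h import *
show()
c=ctrl.camera_info("wrist"); T=c["tool_from_camera"]
s,p,R=st()
im=ctrl.snapshot("wrist"); 
for X in (o2w(-76,228,-35),o2w(-76,228,0),o2w(-76,228,35),o2w(-16,220,0)):
    xt=R.inv().apply(X-p); xc=T[:3,:3].T@(xt-T[:3,3])
    print(cv2.projectPoints(xc.reshape(1,3),np.zeros(3),np.zeros(3),c["mtx"],c["dist"])[0].ravel())
cv2.imwrite("pics/w1.png",im); cv2.imwrite("pics/s1.png",ctrl.snapshot("side"))
E
```

```text
t 2.65 ee [0.5648 0.0903 0.3296] rot [3.136 0.011 0.208] org TCP [-7.450e+01 -2.000e-01  3.296e+02] F org [ 0.7  -0.26  0.37] w 34.6
[281.86447043 253.57993132]
[281.98109042 213.67730793]
[282.10924826 169.84877663]
[356.00662099 210.78670236]
```

View pics/w1.png

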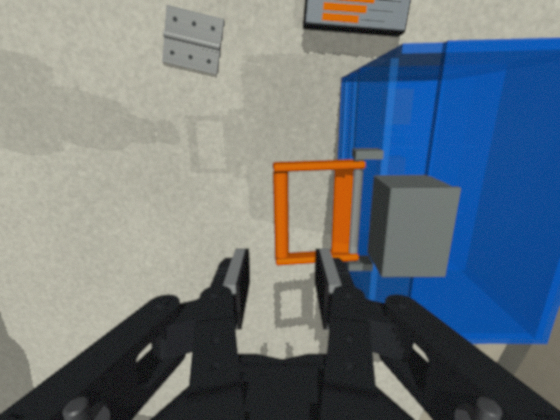

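In the wrist view the roller runs along column 281, rows 167–258. The prediction was column 282, rows 170–254, so position and yaw are confirmed. Next step is to descend.

Call:
{"method": "servo_tool", "body": {"series": [[3.5, [0, 0, 1.5], 0], [3.5, [0, 0, 2], 0], [3.5, [0, 0, 2], 0], [3.5, [0, 0, 1], 0], [3.5, [0, 0, 0], 0]]}}

```text
time: 3.38
ee_pos: [0.5632, 0.0903, 0.2593]
tool_rot: [3.137, 0.013, 0.209]
wrist_force: [0.2, 0.5, 0.9]
width: 0.408
```

```bash
python3 - <<'E'
from h import *
show()
E
```

```text
t 3.38 ee [0.5632 0.0903 0.2593] rot [3.137 0.013 0.209] org TCP [-7.610e+01  2.000e-01  2.593e+02] F org [0.3  0.4  0.86] w 34.7
```

Call:
{"method": "servo_tool", "body": {"series": [[3.5, [0, 0, 0.8], 0], [3.5, [0, 0, 0.7], 0], [3.5, [0, 0, 0.5], 0], [3.5, [0, 0, 0.2], 0], [3.5, [0, 0, 0], 0]]}}

```text
time: 4.0
ee_pos: [0.5635, 0.0903, 0.2376]
tool_rot: [3.137, 0.01, 0.209]
wrist_force: [0.2, -0.0, -0.5]
width: 0.41
```

```bash
python3 - <<'E'
from h import *
show()
cv2.imwrite("pics/w2.png",ctrl.snapshot("wrist"))
E
```

```text
t 4.0 ee [0.5635 0.0903 0.2376] rot [3.137 0.01  0.209] org TCP [-75.8   0.  237.6] F org [ 0.19 -0.05 -0.45] w 34.9
```

View pics/w2.png

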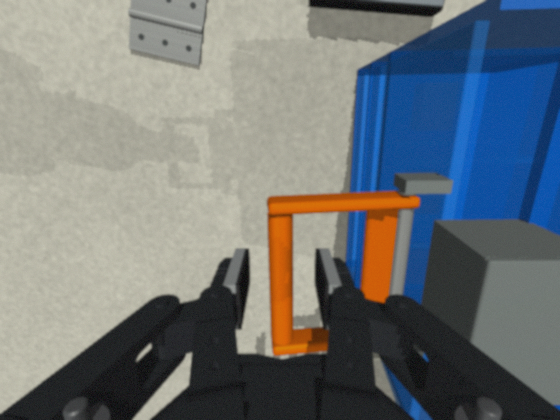

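The roller (column 281) lies midway between the pads at columns 245 and 318. I'll close on it gently.

Call:
{"method": "servo_tool", "body": {"series": [[2.0, [0, 0, 0], 0], [1.4, [0, 0, 0], 0], [0.8, [0, 0, 0], 0], [0.8, [0, 0, 0], 0], [0.8, [0, 0, 0], 0]], "force": 25}}

```text
time: 4.68
ee_pos: [0.5635, 0.0903, 0.2384]
tool_rot: [3.136, 0.01, 0.209]
wrist_force: [0.2, 0.7, -0.2]
width: 0.127
```

```bash
python3 - <<'E'
from h import *
show()
E
```

```text
t 4.67 ee [0.5635 0.0903 0.2384] rot [3.136 0.01  0.209] org TCP [-7.570e+01  1.000e-01  2.384e+02] F org [ 0.37  0.61 -0.21] w 10.8
```

Call:
{"method": "servo_tool", "body": {"series": [[0.8, [0, 0, -0.1], 0], [0.8, [0, 0, -0.1], 0], [0.8, [0.02, 0, -0.1], 0], [0.8, [0.02, 0, -0.1], 0], [0.8, [0.02, 0, -0.1], 0]]}}

```text
time: 5.3
ee_pos: [0.5645, 0.0905, 0.2415]
tool_rot: [3.137, 0.011, 0.21]
wrist_force: [1.3, -0.1, -4.8]
width: 0.125
```

```bash
cat >> h.py <<'E'
def arc(off=None):
    # ideal paddle arc (flap shut): prints lift & ideal x for the current z given start TCP 
    s,p,R=st(); o=w2o(p); z=o[2]-238.4
    ph=np.arcsin((8+z)/60.53); print("paddle",round(ph-.1326,3),"ideal x",round(-75.7+60-60.53*np.cos(ph),2),"x",o[0].round(2),"z lift",round(z,2))
    f=[]
    for i in range(1): f.append(s["wrist_force"])
E
python3 - <<'E'
from h import *
show();arc()
E
```

```text
t 5.3 ee [0.5645 0.0905 0.2415] rot [3.137 0.011 0.21 ] org TCP [-7.470e+01  1.000e-01  2.415e+02] F org [ 1.24 -0.36 -4.78] w 10.6
paddle 0.052 ideal x -75.2 x -74.74 z lift 3.09
```

Call:
{"method": "servo_tool", "body": {"series": [[0.8, [0, 0, -0.1], 0], [0.8, [0, 0, -0.1], 0], [0.8, [0.02, 0, -0.1], 0], [0.8, [0.02, 0, -0.1], 0], [0.8, [0, 0, 0], 0]]}}

```text
time: 5.92
ee_pos: [0.5653, 0.0907, 0.2458]
tool_rot: [3.137, 0.01, 0.21]
wrist_force: [1.5, -0.0, -4.0]
width: 0.129
```

```bash
python3 - <<'E'
from h import *
show();arc()
E
```

```text
t 5.92 ee [0.5653 0.0907 0.2458] rot [3.137 0.01  0.21 ] org TCP [-7.390e+01  1.000e-01  2.458e+02] F org [ 1.46 -0.35 -3.98] w 11.0
paddle 0.125 ideal x -74.24 x -73.9 z lift 7.41
```

Call:
{"method": "servo_tool", "body": {"series": [[0.8, [0.02, 0, -0.1], 0], [0.8, [0.02, 0, -0.1], 0], [0.8, [0.02, 0, -0.1], 0], [0.8, [0.02, 0, -0.1], 0], [0.8, [0, 0, 0], 0]]}}

```text
time: 6.55
ee_pos: [0.5664, 0.0909, 0.2498]
tool_rot: [3.137, 0.01, 0.21]
wrist_force: [2.4, 0.3, -5.0]
width: 0.13
```

```bash
python3 - <<'E'
from h import *
show();arc()
E
```

```text
t 6.55 ee [0.5664 0.0909 0.2498] rot [3.137 0.01  0.21 ] org TCP [-7.290e+01  1.000e-01  2.498e+02] F org [ 2.38 -0.2  -4.95] w 11.1
paddle 0.193 ideal x -73.04 x -72.85 z lift 11.39
```

Call:
{"method": "servo_tool", "body": {"series": [[0.8, [0.05, 0, -0.07], 0], [0.8, [0.04, 0, -0.07], 0], [0.8, [0.03, 0, -0.07], 0], [0.8, [0, 0, 0], 0], [0.8, [0, 0, 0], 0]]}}

```text
time: 7.18
ee_pos: [0.5673, 0.0911, 0.2517]
tool_rot: [3.137, 0.011, 0.21]
wrist_force: [2.6, 0.1, -4.5]
width: 0.125
```

```bash
python3 - <<'E'
from h import *
show();arc()
E
```

```text
t 7.17 ee [0.5673 0.0911 0.2517] rot [3.137 0.011 0.21 ] org TCP [-7.190e+01  1.000e-01  2.517e+02] F org [ 2.55 -0.38 -4.48] w 10.6
paddle 0.227 ideal x -72.35 x -71.88 z lift 13.32
```

Call:
{"method": "servo_tool", "body": {"series": [[0.8, [0.08, 0, -0.07], 0], [0.8, [0.07, 0, -0.07], 0], [0.8, [0.06, 0, -0.07], 0], [0.8, [0, 0, 0], 0], [0.8, [0, 0, 0], 0]]}}

```text
time: 7.8
ee_pos: [0.5685, 0.0914, 0.254]
tool_rot: [3.137, 0.014, 0.209]
wrist_force: [-0.3, -1.1, -3.9]
width: 0.129
```

```bash
python3 - <<'E'
from h import *
show();arc()
E
```

```text
t 7.8 ee [0.5685 0.0914 0.254 ] rot [3.137 0.014 0.209] org TCP [-7.07e+01  1.00e-01  2.54e+02] F org [-0.53 -1.04 -3.9 ] w 11.0
paddle 0.268 ideal x -71.43 x -70.69 z lift 15.62
```

Call:
{"method": "servo_tool", "body": {"series": [[0.8, [0.03, 0, -0.07], 0], [0.8, [0.03, 0, -0.07], 0], [0.8, [0.03, 0, -0.07], 0], [0.8, [0, 0, 0], 0], [0.8, [0, 0, 0], 0]]}}

```text
time: 8.43
ee_pos: [0.5694, 0.0916, 0.2562]
tool_rot: [3.137, 0.014, 0.209]
wrist_force: [0.1, -0.2, -4.0]
width: 0.125
```

```bash
python3 - <<'E'
from h import *
show();arc()
E
```

```text
t 8.43 ee [0.5694 0.0916 0.2562] rot [3.137 0.014 0.209] org TCP [-6.980e+01  2.000e-01  2.562e+02] F org [ 0.02 -0.24 -3.98] w 10.6
paddle 0.308 ideal x -70.46 x -69.77 z lift 17.79
```

Call:
{"method": "servo_tool", "body": {"series": [[0.8, [0.04, 0, -0.07], 0], [0.8, [0.04, 0, -0.07], 0], [0.8, [0.03, 0, -0.07], 0], [0.8, [0, 0, 0], 0], [0.8, [0, 0, 0], 0]]}}

```text
time: 9.05
ee_pos: [0.5704, 0.0919, 0.2584]
tool_rot: [3.137, 0.015, 0.209]
wrist_force: [-1.1, -1.0, -3.5]
width: 0.131
```

```bash
python3 - <<'E'
from h import *
show();arc()
E
```

```text
t 9.05 ee [0.5704 0.0919 0.2584] rot [3.137 0.015 0.209] org TCP [-6.870e+01  2.000e-01  2.584e+02] F org [-1.31 -0.73 -3.51] w 11.2
paddle 0.347 ideal x -69.39 x -68.74 z lift 19.96
```

Call:
{"method": "servo_tool", "body": {"series": [[0.8, [0.04, 0, -0.07], 0], [0.8, [0.04, 0, -0.07], 0], [0.8, [0.04, 0, -0.07], 0], [0.8, [0, 0, 0], 0], [0.8, [0, 0, 0], 0]]}}

```text
time: 9.68
ee_pos: [0.5715, 0.0921, 0.2605]
tool_rot: [3.137, 0.016, 0.209]
wrist_force: [-1.2, -0.2, -3.2]
width: 0.129
```

```bash
python3 - <<'E'
from h import *
show();arc()
E
```

```text
t 9.68 ee [0.5715 0.0921 0.2605] rot [3.137 0.016 0.209] org TCP [-6.760e+01  2.000e-01  2.605e+02] F org [-1.21  0.08 -3.25] w 10.9
paddle 0.388 ideal x -68.2 x -67.56 z lift 22.13
```

Call:
{"method": "servo_tool", "body": {"series": [[0.8, [0.04, 0, -0.07], 0], [0.8, [0.04, 0, -0.07], 0], [0.8, [0.04, 0, -0.07], 0], [0.8, [0, 0, 0], 0], [0.8, [0, 0, 0], 0]]}}

```text
time: 10.3
ee_pos: [0.5727, 0.0924, 0.2627]
tool_rot: [3.137, 0.016, 0.209]
wrist_force: [-2.8, -0.5, -2.7]
width: 0.125
```

```bash
python3 - <<'E'
from h import *
show();arc()
cv2.imwrite("pics/s3.png",cv2.resize(ctrl.snapshot("side")[130:250,180:340],None,fx=5,fy=5,interpolation=2))
E
```

```text
t 10.3 ee [0.5727 0.0924 0.2627] rot [3.137 0.016 0.209] org TCP [-6.630e+01  2.000e-01  2.627e+02] F org [-2.82  0.12 -2.69] w 10.6
paddle 0.43 ideal x -66.9 x -66.32 z lift 24.29
```

View pics/s3.png

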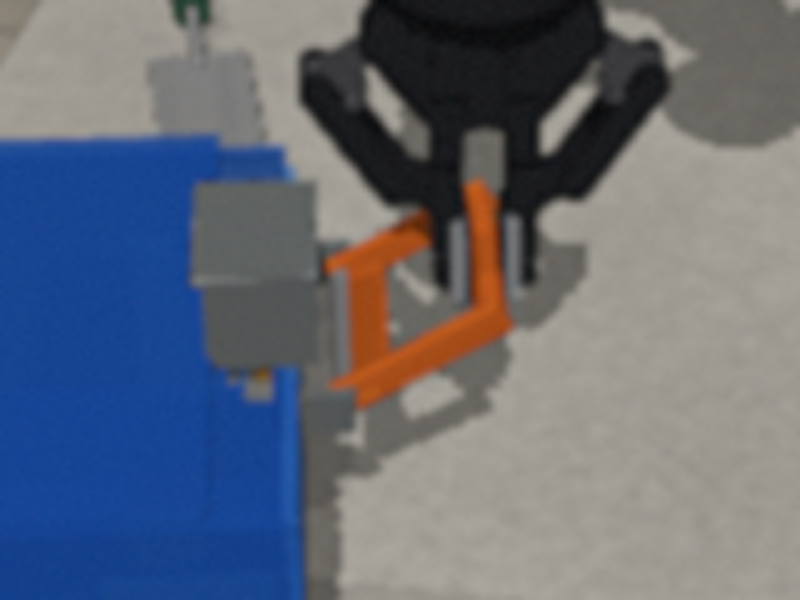

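The side view shows the roller held between the pads and the paddle raised. I'll keep feeling upward.

Call:
{"method": "servo_tool", "body": {"series": [[0.8, [0.03, 0, -0.07], 0], [0.8, [0.04, 0, -0.07], 0], [0.8, [0.04, 0, -0.07], 0], [0.8, [0, 0, 0], 0], [0.8, [0, 0, 0], 0]]}}

```text
time: 10.98
ee_pos: [0.574, 0.0926, 0.2648]
tool_rot: [3.137, 0.016, 0.209]
wrist_force: [-0.4, -0.3, -4.1]
width: 0.128
```

```bash
python3 - <<'E'
from h import *
show();arc()
E
```

```text
t 10.97 ee [0.574  0.0926 0.2648] rot [3.137 0.016 0.209] org TCP [-6.500e+01  2.000e-01  2.648e+02] F org [-0.42 -0.23 -4.07] w 10.8
paddle 0.471 ideal x -65.53 x -65.04 z lift 26.36
```

Call:
{"method": "servo_tool", "body": {"series": [[0.8, [0.04, 0, -0.06], 0], [0.8, [0.05, 0, -0.06], 0], [0.8, [0.05, 0, -0.06], 0], [0.8, [0, 0, 0], 0], [0.8, [0, 0, 0], 0]]}}

```text
time: 11.6
ee_pos: [0.575, 0.0929, 0.2662]
tool_rot: [3.137, 0.018, 0.209]
wrist_force: [-2.2, -0.9, -4.0]
width: 0.129
```

```bash
python3 - <<'E'
from h import *
show();arc()
E
```

```text
t 11.6 ee [0.575  0.0929 0.2662] rot [3.137 0.018 0.209] org TCP [-64.    0.3 266.2] F org [-2.29 -0.42 -4.03] w 10.9
paddle 0.5 ideal x -64.51 x -64.02 z lift 27.8
```

Call:
{"method": "servo_tool", "body": {"series": [[0.8, [0.04, 0, -0.06], 0], [0.8, [0.05, 0, -0.06], 0], [0.8, [0.05, 0, -0.06], 0], [0.8, [0, 0, 0], 0], [0.8, [0, 0, 0], 0]]}}

```text
time: 12.22
ee_pos: [0.5752, 0.093, 0.2664]
tool_rot: [3.137, 0.023, 0.209]
wrist_force: [-3.7, -0.5, -5.8]
width: 0.124
```

```bash
python3 - <<'E'
from h import *
show();arc()
E
```

```text
t 12.22 ee [0.5752 0.093  0.2664] rot [3.137 0.023 0.209] org TCP [-63.8   0.3 266.4] F org [-3.7   0.31 -5.78] w 10.5
paddle 0.504 ideal x -64.36 x -63.79 z lift 28.0
```

The lift stalled (0.2 mm of travel for 1.8 mm commanded) and the force rose to about 7 N. One small confirming nudge.

Call:
{"method": "servo_tool", "body": {"series": [[0.8, [0.04, 0, -0.07], 0], [0.8, [0.04, 0, -0.07], 0], [0.8, [0.04, 0, -0.07], 0], [0.8, [0.04, 0, -0.07], 0], [0.8, [0.04, 0, -0.07], 0]]}}

```text
time: 12.85
ee_pos: [0.5755, 0.093, 0.2666]
tool_rot: [3.138, 0.033, 0.209]
wrist_force: [-5.7, -1.6, -8.5]
width: 0.123
```

```bash
python3 - <<'E'
from h import *
show();arc()
E
```

```text
t 12.85 ee [0.5755 0.093  0.2666] rot [3.138 0.033 0.209] org TCP [-63.5   0.3 266.6] F org [-5.87 -0.42 -8.45] w 10.5
paddle 0.509 ideal x -64.19 x -63.51 z lift 28.24
```

Rest confirmed: stiff rise to about 6 N above the spring at 27.7 mm of lift. I'll ease off 2 mm, which stays inside the 5 mm free window.

Call:
{"method": "servo_tool", "body": {"series": [[0.8, [-0.05, 0, 0.06], 0], [0.8, [-0.05, 0, 0.06], 0], [0.8, [-0.03, 0, 0.05], 0], [0.8, [0, 0, 0], 0], [0.8, [0, 0, 0], 0]]}}

```text
time: 13.48
ee_pos: [0.5751, 0.0929, 0.2663]
tool_rot: [3.138, 0.028, 0.209]
wrist_force: [-2.9, -0.4, -5.5]
width: 0.123
```

```bash
python3 - <<'E'
from h import *
show();arc()
E
```

```text
t 13.47 ee [0.5751 0.0929 0.2663] rot [3.138 0.028 0.209] org TCP [-63.8   0.3 266.3] F org [-2.89  0.22 -5.52] w 10.4
paddle 0.502 ideal x -64.44 x -63.85 z lift 27.89
```

Call:
{"method": "servo_tool", "body": {"series": [[0.8, [-0.05, 0, 0.06], 0], [0.8, [-0.05, 0, 0.06], 0], [0.8, [-0.04, 0, 0.06], 0], [0.8, [0, 0, 0], 0], [0.8, [0, 0, 0], 0]]}}

```text
time: 14.1
ee_pos: [0.5744, 0.0928, 0.2652]
tool_rot: [3.137, 0.025, 0.209]
wrist_force: [-1.4, -0.8, -4.0]
width: 0.125
```

```bash
python3 - <<'E'
from h import *
show();arc()
E
```

```text
t 14.1 ee [0.5744 0.0928 0.2652] rot [3.137 0.025 0.209] org TCP [-64.6   0.3 265.2] F org [-1.53 -0.45 -4.02] w 10.6
paddle 0.481 ideal x -65.2 x -64.62 z lift 26.84
```

Call:
{"method": "servo_tool", "body": {"series": [[0.8, [-0.1, 0, 0.06], 0], [0.8, [-0.1, 0, 0.06], 0], [0.8, [-0.1, 0, 0.06], 0], [0.8, [-0.1, 0, 0.06], 0], [0.8, [0, 0, 0], 0]]}}

```text
time: 14.72
ee_pos: [0.5717, 0.0921, 0.2617]
tool_rot: [3.137, 0.022, 0.209]
wrist_force: [2.7, 0.5, -6.0]
width: 0.129
```

```bash
cat >> h.py <<'E'
from scipy.optimize import fsolve
def fp(x,z):
    # roller org position -> flap, paddle
    def f(q):
        th,a=q; px=-26-60.53*np.cos(a+.1326); pz=110+60.53*np.sin(a+.1326)
        c,s=np.cos(th),np.sin(th); return [px*c-pz*s+10-x, px*s+pz*c+110-z]
    return fsolve(f,[0.1,0.4])
def fk(th,a):
    px=-26-60.53*np.cos(a+.1326); pz=110+60.53*np.sin(a+.1326)
    c,s=np.cos(th),np.sin(th); return np.array([px*c-pz*s+10, px*s+pz*c+110])
def q():
    s,p,R=st(); o=w2o(p); print("flap,paddle",fp(o[0]-.75,o[2]-10.4).round(3))
E
python3 - <<'E'
from h import *
show();q()
E
```

```text
t 14.72 ee [0.5717 0.0921 0.2617] rot [3.137 0.022 0.209] org TCP [-6.740e+01  2.000e-01  2.617e+02] F org [ 2.78 -0.06 -5.95] w 11.0
flap,paddle [0.003 0.416]
```

The roller dropped further than commanded and the paddle estimate is about 0.42, near the lug edge. I'll raise it back before pulling.

Call:
{"method": "servo_tool", "body": {"series": [[0.8, [0.05, 0, -0.08], 0], [0.8, [0.05, 0, -0.08], 0], [0.8, [0.04, 0, -0.08], 0], [0.8, [0, 0, 0], 0], [0.8, [0, 0, 0], 0]]}}

```text
time: 15.35
ee_pos: [0.5733, 0.0925, 0.2642]
tool_rot: [3.138, 0.022, 0.209]
wrist_force: [3.6, 0.2, -7.4]
width: 0.128
```

```bash
python3 - <<'E'
from h import *
show();q();arc()
E
```

```text
t 15.35 ee [0.5733 0.0925 0.2642] rot [3.138 0.022 0.209] org TCP [-6.580e+01  2.000e-01  2.642e+02] F org [ 3.55 -0.56 -7.41] w 10.8
flap,paddle [0.004 0.466]
paddle 0.461 ideal x -65.88 x -65.77 z lift 25.84
```

Call:
{"method": "servo_tool", "body": {"series": [[0.8, [0.03, 0, -0.06], 0], [0.8, [0, 0, -0.04], 0], [0.8, [-0.06, 0, 0], 0], [0.8, [-0.06, 0, 0], 0], [0.8, [-0.06, 0, 0], 0]]}}

```text
time: 15.98
ee_pos: [0.5721, 0.0922, 0.2648]
tool_rot: [3.138, 0.022, 0.209]
wrist_force: [4.2, 0.8, -6.8]
width: 0.128
```

```bash
python3 - <<'E'
from h import *
show();q();arc()
E
```

```text
t 15.97 ee [0.5721 0.0922 0.2648] rot [3.138 0.022 0.209] org TCP [-6.700e+01  2.000e-01  2.648e+02] F org [ 4.26 -0.08 -6.81] w 10.8
flap,paddle [0.021 0.504]
paddle 0.471 ideal x -65.52 x -67.0 z lift 26.37
```

The flap is now moving (about 0.021 rad, roughly 3 mm at the pawl) at low force. I'll continue along its arc.

Call:
{"method": "servo_tool", "body": {"series": [[0.8, [-0.08, 0, 0.03], 0], [0.8, [-0.08, 0, 0.03], 0], [0.8, [-0.08, 0, 0.03], 0], [0.8, [-0.08, 0, 0.03], 0], [0.8, [0, 0, 0], 0]]}}

```text
time: 16.6
ee_pos: [0.5689, 0.0915, 0.263]
tool_rot: [3.138, 0.022, 0.209]
wrist_force: [4.4, 1.3, -8.6]
width: 0.132
```

```bash
python3 - <<'E'
from h import *
show();q();arc()
E
```

```text
t 16.6 ee [0.5689 0.0915 0.263 ] rot [3.138 0.022 0.209] org TCP [-7.03e+01  2.00e-01  2.63e+02] F org [ 4.62  0.36 -8.56] w 11.2
flap,paddle [0.045 0.507]
paddle 0.437 ideal x -66.67 x -70.27 z lift 24.65
```

Call:
{"method": "servo_tool", "body": {"series": [[0.8, [-0.1, 0, 0.07], 0], [0.8, [-0.1, 0, 0.06], 0], [0.8, [-0.1, 0, 0.06], 0], [0.8, [-0.1, 0, 0.06], 0], [0.8, [-0.1, 0, 0.06], 0]]}}

```text
time: 17.23
ee_pos: [0.5636, 0.0903, 0.2603]
tool_rot: [3.137, 0.021, 0.209]
wrist_force: [4.7, 1.4, -7.0]
width: 0.127
```

```bash
python3 - <<'E'
from h import *
show();q();arc()
E
```

```text
t 17.23 ee [0.5636 0.0903 0.2603] rot [3.137 0.021 0.209] org TCP [-75.6   0.  260.3] F org [ 4.9   0.4  -6.99] w 10.8
flap,paddle [0.086 0.522]
paddle 0.384 ideal x -68.32 x -75.64 z lift 21.92
```

```bash
python3 - <<'E'
from h import *
p=fk(.086,.522)
for th,a in [(.16,.48),(.24,.44),(.32,.40),(.40,.36),(.48,.32),(.54,.28),(.58,.25),(.62,.2)]:
    n=fk(th,a); print(th,a,n.round(1),(n-p).round(1)); p=n
E
```

```text
0.16 0.48 [-87.6 240.9] [-11.3  -9. ]
0.24 0.44 [-98.6 230.4] [-11.  -10.5]
0.32 0.4 [-108.4  219. ] [ -9.8 -11.4]
0.4 0.36 [-117.1  206.8] [ -8.6 -12.2]
0.48 0.32 [-124.4  193.9] [ -7.3 -12.9]
0.54 0.28 [-128.9  183.3] [ -4.5 -10.6]
0.58 0.25 [-131.4  175.9] [-2.5 -7.4]
0.62 0.2 [-133.1  167.3] [-1.7 -8.6]
```

Call:
{"method": "servo_tool", "body": {"series": [[0.8, [-0.2, 0, 0.13], 0], [0.8, [-0.22, 0, 0.17], 0], [0.8, [-0.22, 0, 0.18], 0], [0.8, [-0.22, 0, 0.18], 0], [0.8, [-0.2, 0, 0.18], 0]]}}

```text
time: 17.85
ee_pos: [0.5525, 0.0878, 0.252]
tool_rot: [3.137, 0.02, 0.209]
wrist_force: [6.0, -0.1, -6.3]
width: 0.13
```

```bash
python3 - <<'E'
from h import *
show();q()
E
```

```text
t 17.85 ee [0.5525 0.0878 0.252 ] rot [3.137 0.02  0.209] org TCP [-8.70e+01 -1.00e-01  2.52e+02] F org [ 5.81 -1.29 -6.34] w 11.0
flap,paddle [0.166 0.503]
```

Call:
{"method": "servo_tool", "body": {"series": [[0.8, [-0.22, 0, 0.2], 0], [0.8, [-0.22, 0, 0.21], 0], [0.8, [-0.21, 0, 0.22], 0], [0.8, [-0.21, 0, 0.22], 0], [0.8, [-0.2, 0, 0.22], 0]]}}

```text
time: 18.48
ee_pos: [0.5414, 0.0853, 0.2416]
tool_rot: [3.137, 0.018, 0.209]
wrist_force: [4.4, -1.1, -6.1]
width: 0.129
```

```bash
python3 - <<'E'
from h import *
show();q()
E
```

```text
t 18.48 ee [0.5414 0.0853 0.2416] rot [3.137 0.018 0.209] org TCP [-98.4  -0.3 241.6] F org [ 4.12 -2.02 -6.12] w 10.9
flap,paddle [0.25  0.473]
```

Call:
{"method": "servo_tool", "body": {"series": [[0.8, [-0.2, 0, 0.23], 0], [0.8, [-0.2, 0, 0.23], 0], [0.8, [-0.2, 0, 0.23], 0], [0.8, [-0.19, 0, 0.24], 0], [0.8, [-0.18, 0, 0.24], 0]]}}

```text
time: 19.1
ee_pos: [0.5312, 0.083, 0.2299]
tool_rot: [3.137, 0.017, 0.209]
wrist_force: [5.9, 0.4, -6.3]
width: 0.128
```

```bash
python3 - <<'E'
from h import *
show();q()
E
```

```text
t 19.1 ee [0.5312 0.083  0.2299] rot [3.137 0.017 0.209] org TCP [-108.9   -0.5  229.9] F org [ 5.82 -0.78 -6.26] w 10.9
flap,paddle [0.336 0.441]
```

Call:
{"method": "servo_tool", "body": {"series": [[0.8, [-0.17, 0, 0.24], 0], [0.8, [-0.17, 0, 0.24], 0], [0.8, [-0.17, 0, 0.24], 0], [0.8, [-0.16, 0, 0.24], 0], [0.8, [-0.15, 0, 0.24], 0]]}}

```text
time: 19.73
ee_pos: [0.5225, 0.0811, 0.2178]
tool_rot: [3.136, 0.016, 0.209]
wrist_force: [4.5, 0.8, -4.9]
width: 0.132
```

```bash
python3 - <<'E'
from h import *
show();q()
cv2.imwrite("pics/s4.png",cv2.resize(ctrl.snapshot("side")[110:270,170:350],None,fx=4,fy=4,interpolation=2))
cv2.imwrite("pics/w4.png",ctrl.snapshot("wrist"))
E
```

```text
t 19.73 ee [0.5225 0.0811 0.2178] rot [3.136 0.016 0.209] org TCP [-117.8   -0.6  217.8] F org [ 4.53 -0.17 -4.94] w 11.2
flap,paddle [0.419 0.41 ]
```

View pics/s4.png

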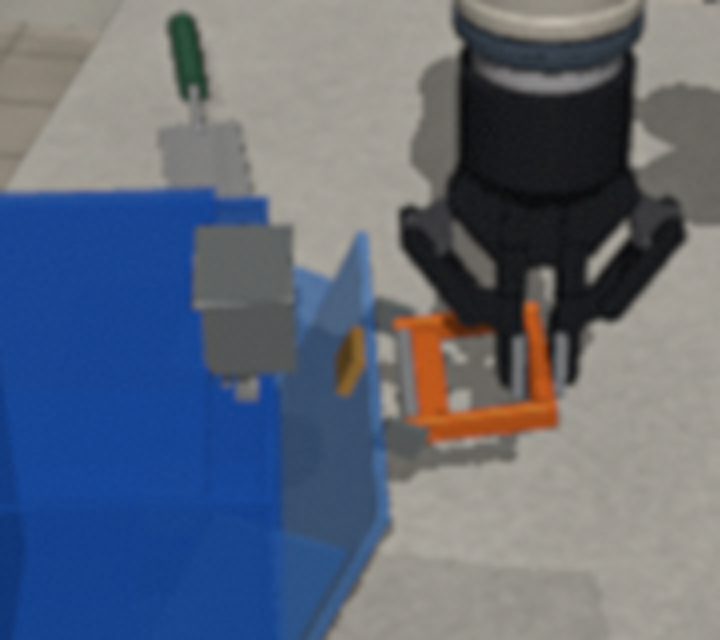

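View pics/w4.png

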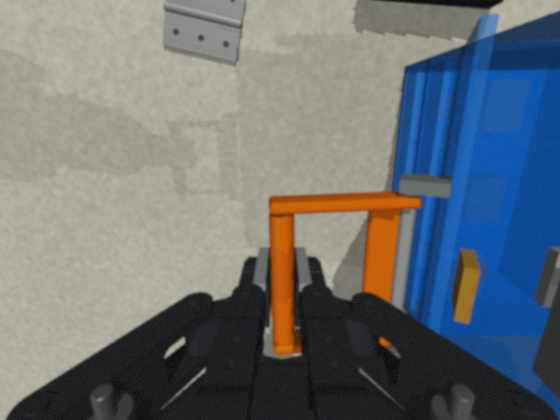

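The flap is open and follows the hand. The pawl block at (350,360) in the side crop is clear of the gripper. I'll lower on to the stop.

Call:
{"method": "servo_tool", "body": {"series": [[0.8, [-0.15, 0, 0.25], 0], [0.8, [-0.14, 0, 0.25], 0], [0.8, [-0.14, 0, 0.25], 0], [0.8, [-0.13, 0, 0.25], 0], [0.8, [-0.12, 0, 0.25], 0]]}}

```text
time: 20.45
ee_pos: [0.5153, 0.0794, 0.205]
tool_rot: [3.136, 0.016, 0.209]
wrist_force: [4.7, 0.7, -3.8]
width: 0.127
```

```bash
python3 - <<'E'
from h import *
show();q()
p=fk(.5,.38)
for th,a in [(.56,.32),(.6,.27),(.61,.2),(.61,.1),(.61,.02)]:
    n=fk(th,a); print(th,a,n.round(1),(n-p).round(1)); p=n
E
```

```text
t 20.45 ee [0.5153 0.0794 0.205 ] rot [3.136 0.016 0.209] org TCP [-125.2   -0.8  205. ] F org [ 4.71 -0.23 -3.8 ] w 10.8
flap,paddle [0.498 0.372]
0.56 0.32 [-130.6  182.9] [ -4.6 -11.9]
0.6 0.27 [-132.9  174.2] [-2.3 -8.7]
0.61 0.2 [-132.5  168.7] [ 0.4 -5.5]
0.61 0.1 [-130.6  163. ] [ 1.9 -5.7]
0.61 0.02 [-128.6  158.5] [ 2.  -4.4]
```

Call:
{"method": "servo_tool", "body": {"series": [[0.8, [-0.1, 0, 0.22], 0], [0.8, [-0.1, 0, 0.22], 0], [0.8, [-0.1, 0, 0.22], 0], [0.8, [-0.09, 0, 0.22], 0], [0.8, [-0.08, 0, 0.22], 0]]}}

```text
time: 21.08
ee_pos: [0.5102, 0.0783, 0.1937]
tool_rot: [3.136, 0.016, 0.209]
wrist_force: [4.8, 0.9, -3.1]
width: 0.13
```

```bash
python3 - <<'E'
from h import *
show();q()
E
```

```text
t 21.07 ee [0.5102 0.0783 0.1937] rot [3.136 0.016 0.209] org TCP [-130.4   -0.9  193.7] F org [ 4.84 -0.11 -3.08] w 11.0
flap,paddle [0.565 0.339]
```

Call:
{"method": "servo_tool", "body": {"series": [[0.8, [-0.07, 0, 0.15], 0], [0.8, [-0.07, 0, 0.15], 0], [0.8, [-0.06, 0, 0.15], 0], [0.8, [-0.05, 0, 0.12], 0], [0.8, [-0.05, 0, 0.1], 0]]}}

```text
time: 21.7
ee_pos: [0.5086, 0.0779, 0.1877]
tool_rot: [3.136, 0.01, 0.209]
wrist_force: [6.3, 0.8, -2.4]
width: 0.126
```

```bash
python3 - <<'E'
from h import *
show();q()
E
```

```text
t 21.7 ee [0.5086 0.0779 0.1877] rot [3.136 0.01  0.209] org TCP [-132.1   -0.9  187.7] F org [ 6.37 -0.54 -2.43] w 10.7
flap,paddle [0.593 0.303]
```

Call:
{"method": "servo_tool", "body": {"series": [[0.8, [-0.06, 0, 0.1], 0], [0.8, [-0.05, 0, 0.1], 0], [0.8, [-0.03, 0, 0.1], 0], [0.8, [-0.02, 0, 0.1], 0], [0.8, [0, 0, 0.1], 0]]}}

```text
time: 22.32
ee_pos: [0.5091, 0.078, 0.1846]
tool_rot: [3.136, 0.002, 0.209]
wrist_force: [5.5, -0.5, -2.6]
width: 0.129
```

```bash
python3 - <<'E'
from h import *
show();q()
E
```

```text
t 22.32 ee [0.5091 0.078  0.1846] rot [3.136e+00 2.000e-03 2.090e-01] org TCP [-131.5   -0.9  184.6] F org [ 5.29 -1.58 -2.62] w 10.9
flap,paddle [0.593 0.253]
```

The flap angle stays at 0.593 while the paddle drops, so the flap is on its stop. I'll let the paddle down to rest by hand.

```bash
python3 - <<'E'
from h import *
p=fk(.593,.253)
for th,a in [(.593,.17),(.593,.08),(.593,0.02)]:
    n=fk(th,a); print(th,a,(n-p).round(1)); p=n
E
```

```text
0.593 0.17 [ 1.2 -4.9]
0.593 0.08 [ 1.8 -5.1]
0.593 0.02 [ 1.4 -3.3]
```

Call:
{"method": "servo_tool", "body": {"series": [[0.8, [0.02, 0, 0.1], 0], [0.8, [0.02, 0, 0.1], 0], [0.8, [0.02, 0, 0.1], 0], [0.8, [0.02, 0, 0.1], 0], [0.8, [0.02, 0, 0.1], 0]]}}

```text
time: 22.95
ee_pos: [0.5104, 0.0783, 0.1798]
tool_rot: [3.136, 0.001, 0.209]
wrist_force: [4.4, -1.1, -2.3]
width: 0.124
```

Call:
{"method": "servo_tool", "body": {"series": [[0.8, [0.03, 0, 0.1], 0], [0.8, [0.03, 0, 0.1], 0], [0.8, [0.03, 0, 0.1], 0], [0.8, [0.03, 0, 0.1], 0], [0.8, [0.03, 0, 0.1], 0]]}}

```text
time: 23.58
ee_pos: [0.5121, 0.0787, 0.1748]
tool_rot: [3.136, 0.0, 0.209]
wrist_force: [5.1, 0.3, -1.8]
width: 0.126
```

```bash
python3 - <<'E'
from h import *
show();q()
E
```

```text
t 23.57 ee [0.5121 0.0787 0.1748] rot [3.136 0.    0.209] org TCP [-128.5   -0.8  174.8] F org [ 5.01 -0.74 -1.75] w 10.7
flap,paddle [0.593 0.082]
```

Call:
{"method": "servo_tool", "body": {"series": [[0.8, [0.06, 0, 0.1], 0], [0.8, [0.06, 0, 0.1], 0], [0.8, [0.05, 0, 0.1], 0], [0.8, [0.03, 0, 0.05], 0], [0.8, [0, 0, 0], 0]]}}

```text
time: 24.2
ee_pos: [0.5138, 0.0791, 0.1708]
tool_rot: [3.136, 0.001, 0.209]
wrist_force: [4.0, -0.3, -0.9]
width: 0.121
```

```bash
python3 - <<'E'
from h import *
show();q()
cv2.imwrite("pics/s5.png",cv2.resize(ctrl.snapshot("side")[110:270,170:350],None,fx=4,fy=4,interpolation=2))
E
```

```text
t 24.2 ee [0.5138 0.0791 0.1708] rot [3.136e+00 1.000e-03 2.090e-01] org TCP [-126.7   -0.8  170.8] F org [ 3.83 -1.11 -0.87] w 10.3
flap,paddle [0.592 0.01 ]
```

View pics/s5.png

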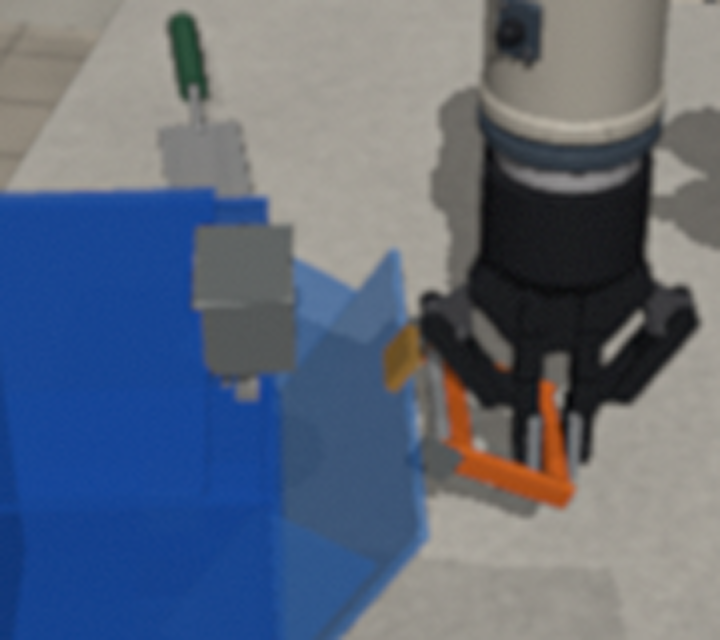

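The paddle is down at rest with the flap on its stop. The inner knuckle is close to the pawl, so I'll open only a little, shift outward, then go up.

Call:
{"method": "servo_tool", "body": {"series": [[1.6, [0, 0, 0], 0], [2.0, [-0.1, 0, 0], 0], [2.4, [-0.1, 0, 0], 0], [2.4, [-0.1, 0, 0], 0], [2.4, [0, 0, 0], 0]]}}

```text
time: 24.88
ee_pos: [0.509, 0.0783, 0.1711]
tool_rot: [3.136, 0.005, 0.209]
wrist_force: [-0.3, 0.1, -0.0]
width: 0.28
```

```bash
python3 - <<'E'
from h import *
show()
cv2.imwrite("pics/s6.png",cv2.resize(ctrl.snapshot("side")[110:270,170:350],None,fx=4,fy=4,interpolation=2))
E
```

```text
t 24.88 ee [0.509  0.0783 0.1711] rot [3.136 0.005 0.209] org TCP [-131.5   -0.6  171.1] F org [-0.29  0.21 -0.02] w 23.8
```

View pics/s6.png

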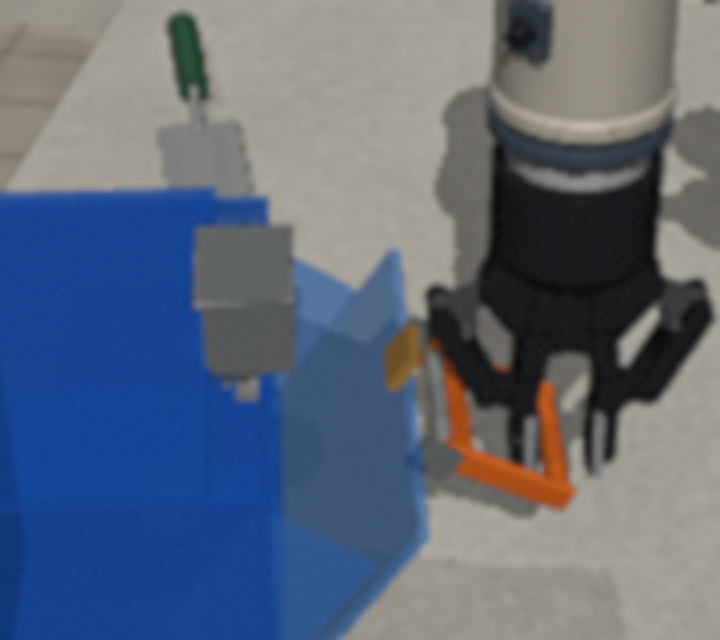

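The wrist force is zero and the flap and paddle stayed put. I'll raise straight up.

Call:
{"method": "servo_tool", "body": {"series": [[2.4, [0.1, 0, -0.5], 0], [2.4, [0, 0, -1], 0], [2.4, [0, 0, -1.5], 0], [2.4, [0, 0, -2], 0], [2.4, [0, 0, -2], 0]]}}

```text
time: 25.55
ee_pos: [0.5102, 0.079, 0.2454]
tool_rot: [3.137, 0.006, 0.209]
wrist_force: [0.1, 0.4, -0.7]
width: 0.281
```

Call:
{"method": "servo_tool", "body": {"series": [[2.4, [-0.5, 0, -2], 0], [2.4, [-2, 0, -2], 0], [2.4, [-2, 0, -1], 0], [2.4, [0, 0, 0], 0], [2.4, [0, 0, 0], 0]]}}

```text
time: 26.18
ee_pos: [0.4667, 0.0699, 0.3066]
tool_rot: [3.135, -0.006, 0.209]
wrist_force: [-1.1, -0.0, -0.5]
width: 0.283
```

```bash
python3 - <<'E'
from h import *
show()
cv2.imwrite("pics/s7.png",ctrl.snapshot("side"));cv2.imwrite("pics/t7.png",ctrl.snapshot("top"))
E
```

```text
t 26.18 ee [0.4667 0.0699 0.3066] rot [ 3.135 -0.006  0.209] org TCP [-1.747e+02 -2.000e-01  3.066e+02] F org [-1.04  0.2  -0.53] w 24.0
```

View pics/s7.png

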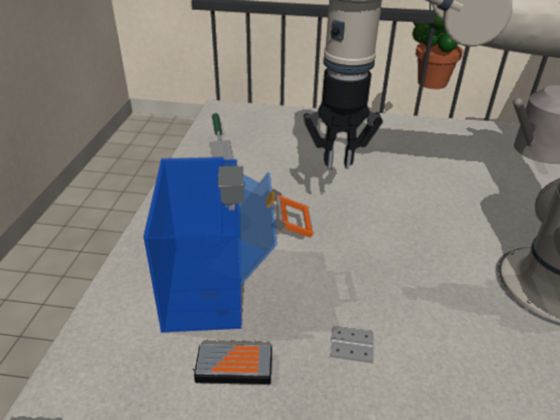

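View pics/t7.png

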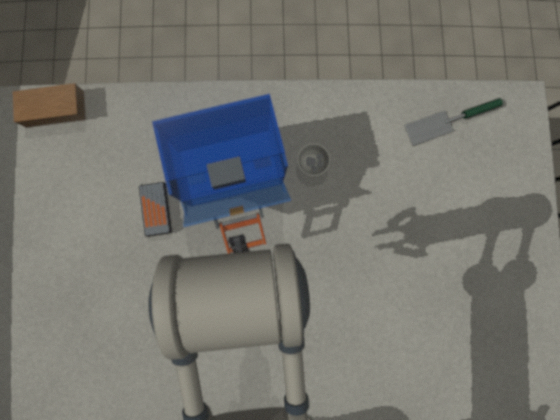

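The flap stands open on its stop, with the roller at about (296,218) in the side view. The bowl (313,160) and case (155,209) in the top view, and the hinge (352,344) in the side view, haven't moved. The gripper is clear, so I'll hand in.

```bash
python3 - <<'E'
from h import *
import cv2
a,b=cv2.imread("pics/side0.png"),cv2.imread("pics/s7.png")
print([cv2.absdiff(a[s],b[s]).mean().round(2) for s in (np.s_[320:370,320:385],np.s_[335:390,190:280])])
a,b=cv2.imread("pics/top0.png"),cv2.imread("pics/t7.png"); print(cv2.absdiff(a[140:180,296:332],b[140:180,296:332]).mean())
print(ctrl.sign_off())
E
```

```text
[np.float64(6.4), np.float64(5.16)]
2.526388888888889
the job is handed in; nothing more can be done
None
```

```bash
python3 - <<'E'
import cv2,numpy as np
g=lambda f,s:np.float32(cv2.cvtColor(cv2.imread(f),6)[s])
for s in (np.s_[320:370,320:385],np.s_[335:390,190:280]): print(cv2.phaseCorrelate(g("pics/side0.png",s),g("pics/s7.png",s)))
s=np.s_[140:180,296:332];print(cv2.phaseCorrelate(g("pics/top0.png",s),g("pics/t7.png",s)))
E
```

```text
((-0.036403886495790516, -0.00996307073899061), 0.8780729840861426)
((0.06404878997125962, -0.04838997805809697), 0.9693875609503853)
((0.06466039937024703, 0.10804076493625558), 1.0330302596092225)
```

The top tier is open: the flap is down on its stop, the paddle is back at rest, and the gripper has let go and is clear. I handed the job in at about 26 s of the 61 s allowed.

- **Lift:** I raised the roller in small steps until it stopped rising, at about 28 mm (paddle about 0.50 rad). The force there read about 6 N above the spring, under the 12 N limit. I then eased off before pulling.
- **First pull:** It did not go cleanly. The roller sagged to about 0.42 rad, close to the lug edge, and the flap did not move. I stopped with the wrist force reading about 7 N, raised the roller back, and the flap then came out freely.
- **Swing:** Wrist-force readings from there to the stop stayed under about 10 N, and the flap was held in the hand all the way. It measured 0.593 rad against the nominal 0.60 and stayed at that angle while I let the paddle down, so I take it to be on the stop.
- **Last checks:**
  - After release, the wrist force was about zero and the flap and paddle stayed put.
  - The bowl, hex key case and steel hinge shifted less than 0.15 pixel between the first and last pictures. I worked out that figure after handing in; before that I had only looked by eye. The plain brightness difference I ran first was inconclusive: 5–6 grey levels on the hinge and case.

Forces were read only at the end of each move call, so brief peaks between readings were not seen.

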